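# Close up the coffee canisters and the jug

### The job

The coffee things have been left open and the lids mixed up: the wide canister's lid lies loose on top of the tall canister, and the tall canister's own lid lies on the table. Put each lid on its own canister and press it down until it is fully home, flush on the rim all round, then let go; also twist the jug's stopper clockwise until it is fully tight. Do not knock over or shift the mugs or the bowl.

Things in the scene. Friction and masses are not known exactly. Their poses are not given: they have to be found in the camera images.
- wide: Wide cream stoneware canister, open on top, fixed. Outer diameter 120 mm, rim 90 mm above its origin (centre of underside). In its mouth a black rubber seal ring, outer diameter 107 mm, bore 88 mm, stands 10 mm proud of the rim; pushed with more than about 10 N it slides straight down until level with the rim, and stays where it is left.
- tall: Tall cream stoneware canister, open on top, fixed. Outer diameter 90 mm, rim 120 mm above its origin (centre of underside). Same kind of rubber seal ring: outer diameter 77 mm, bore 58 mm, 10 mm proud, slides down level with the rim at about 10 N. At the start the wide canister's lid lies loose on this ring.
- wide_lid: Lid of the wide canister, loose, about 0.22 kg. From below: grey plug 82 mm in diameter (0 to 16 mm above the origin), cream disc 120 mm in diameter (16 to 26 mm), wooden grip bar (26 to 52 mm), 60 mm long along x, 16 mm wide. Origin: centre of the plug's underside. On its canister it first rests with its origin 84 mm above the canister's; fully home, disc on rim, 74 mm.
- tall_lid: Lid of the tall canister, loose, about 0.14 kg, upright on the table. From below: grey plug 52 mm in diameter (0 to 16 mm above the origin), cream disc 90 mm in diameter (16 to 26 mm), wooden grip bar (26 to 52 mm), 50 mm long along x, 16 mm wide. Origin: centre of the plug's underside. On its canister it first rests with its origin 114 mm above the canister's; fully home 104 mm.
- wide_lid_bar (a point): Centre of the grip bar of the wide lid, 39 mm above the lid's origin.
- tall_lid_bar (a point): Centre of the grip bar of the tall lid, 39 mm above the lid's origin.
- jug: Insulated steel jug, fixed to the table: 108 mm in diameter, tapering to an 80 mm neck, 150 mm tall without its stopper, black handle reaching 97 mm from its axis to its +x side, small spout to -x (59 mm from the axis, up to 148 mm high). Origin: centre of its underside.
- stopper (a joint): Turn (rad) of the jug's captive black stopper about the jug's upright axis, growing clockwise seen from above; it does not rise or fall. 0 is loose, 1.4 the hard stop: tight, its grip bar in line with the jug's handle and spout. Friction 0.12 N m; it stays where left and starts 0.7 to 1.3 rad short of tight.
- stopper_bar (a point): Centre of the stopper's grip bar, on the jug's axis 178 mm above its underside: bar 60 mm long, 16 mm wide, 26 mm high (165 to 191 mm above the table), along this point's x axis; below it a disc 72 mm in diameter.
- mug_a: Cream mug, 82 mm in diameter, 85 mm tall, loose, with a handle on its +y side; bystander. Origin: centre of its underside.
- mug_b: A second mug like mug_a; bystander.
- bowl: White bowl, 110 mm in diameter, 50 mm tall, loose, at the left; bystander.
There are look-alikes about, which are no part of the job. What is shaped like the tall_lid but turquoise is not meant. What is shaped like the jug but turquoise is not meant.

How it is judged (in metres and radians):
At the end, for the whole second after the job is handed in: Each lid is on its own canister, centred within 6 mm, level within 0.06 rad, pressed to within 2.5 mm of fully home, and at rest; the stopper is turned to at least 1.32 rad (tight is 1.4) (horizontal distance between wide_lid and wide below 0.006 m and z of wide_lid in the frame of wide between 0.07 and 0.0765 m and angle between each of wide_lid, tall_lid's own z axis and vertical below 0.06 rad and linear speed of each of wide_lid, tall_lid below 0.02 m/s and horizontal distance between tall_lid and tall below 0.006 m and z of tall_lid in the frame of tall between 0.1 and 0.1065 m and value of joint stopper above 1.32 rad); the robot touches nothing.
It fails at once if a mug or the bowl is shifted by more than 30 mm or tipped by more than 0.4 rad (distance of any of mug_a, mug_b, bowl from where it was at the start of the episode above 0.03 m or angle between any of mug_a, mug_b, bowl's own z axis and vertical above 0.4 rad).
It also fails if it takes over 72 s, if anything falls off the work surface, if the arm or the gripper's body presses on something with over 40 N, if the wrist force passes 120 N, or if a joint passes its speed limit or range.

### The arm

A 7-joint arm with a two-finger parallel gripper is mounted at the origin on the work surface. World frame = base frame: x ahead of the robot, y to its left, z up, the work surface at z = 0. Lengths are in mm, angles in rad, forces in N, time in s.
With the tool pointing down it reaches from about 425 to 875 mm from the base axis. Payload 9.9 kg.
Tool frame: the origin (TCP) lies at the very end of the fingers, on their centre line; the grasp point (between the pads) lies behind it (r.grasp_offset is the z of the grasp point in the tool frame, in mm); z points along the fingers, y is the line along which they close (so a half turn about z gives the same grasp; the last joint's range is limited). The gripper opens to 85 mm and grips with 20 to 120 N. Pads are 22 mm wide; open, the fingers measure 114 mm over their backs; the gripper's body (76 mm by 85 mm) begins 54 mm behind the grasp point. The pads swing forward as they close: fully open they stand 13 mm farther back than shut.
Start: joints at [1.022, 0.576, 0.025, 1.437, -0.015, 1.129, -0.057], TCP at [302.569, -603.391, 231.289] pointing down, gripper open.
Joint ranges: [-2.76, 2.76], [-0.34, 2.15], [-1.52, 1.57], [0.19, 2.46], [-1.09, 4.23], [0.17, 1.99], [-2.82, 2.82]. Speed limits (rad/s): [2.22, 2.22, 3.01, 3.01, 3.14, 3.14, 3.14].

### API

Orientations are given as a rotation vector (axis times angle).
In Python, from workcell import r, cams, spotter gives the robot as it stands. The module is installed in compiled form; this text tells all that it offers.
- The arm moves only by the shell command python3 -m crank 'ROWS' [FORCE]. ROWS is text: rows parted by semicolons, each of 7 numbers parted by spaces: the turn, a rotation vector about the tool's x, y, z in rad, then the shift along the tool's x, y, z in mm, then the opening in per cent of the stroke, from 0 (shut) to 100 (fully open). In form: wx wy wz tx ty tz fingers; .... A call has 1 to 20 rows; each row is the pose to reach, as a shift and turn from the pose commanded when the call began, along the tool's axes at that moment; what a row does not reach only later rows make up. A row lasts 1/8 s, in which the tool goes at most 62.5 mm and 10.7 degrees, less where a joint would pass 70% of its speed; a pose out of reach is approached as far as the arm can. A call with a gripper value outside its range is refused whole. The fingers move at their own pace and stop on an object; FORCE is the grip in N (left out, the last holds). Time passes only in rows, so rows that repeat a pose let the fingers close. It gives the time, the measured TCP pose, the force, the opening and the grip force at its end, in the units of the state.
- r.state(): the state, without advancing time (a new reading comes with each control period).
- cams.read_camera(name): name is "scene" or "top" or "wrist"; returns a dict with "color" (420x560x3 uint8, red, green, blue), "vertical_fov" (degrees; the focal length in pixels is half the picture's height over the tangent of half this angle, whatever the lens; pixels are square), "cx", "cy" (the principal point, pixels), "D" ([k1, k2, p1, p2, k3] as OpenCV has them; the pictures are not rectified), "extrinsics" (4x4, takes a point from world to camera coordinates). Camera axes: x right, y up, looking along -z (the intrinsics and any distortion apply to the point x, -y, -z); pixel columns grow to the right and rows downward; lengths in mm; the calibration is good to about 2 mm. A picture is of the moment at which its call begins. There is no depth.
- r.close_job(): hands the job in; it is judged then, once.
Trained networks look in a picture, given as the dict that the camera call returned (one of the last four; its "shot" number tells which), for a name from the list of things; names that differ only in an ending like _2 or _b are one class to them, and where a whole thing is asked for, a point or a joint stands for the part that bears it (a point fixed in the world has none). Each returns a list of dicts, best first, with "p" (0 to 1); they miss things now and then, are a little off and sometimes report something else, mostly with a low value. They report only what shows in the picture. A call takes as long as a camera call. They do not tell look-alikes from the thing itself.
- spotter.recognise(thing, picture): "position" ([x, y, z] in mm, in world coordinates, good to about 4 mm: the middle of the surface that is visible of it).
- spotter.cut_out(thing, picture): "region" (420x560 bool, what is visible of it).
The state is a dict: "time": time; "qpos": joint angles; "qvel": joint speeds; "effort": joint torques, N m; "tcp_pos": TCP position; "eef_rot": TCP orientation; "force": force on the tool from outside, world axes, zero at the start; "torque": the same for the moment, N m; "gripper_width": finger opening in mm; "gripper_force": force on a finger pad.
Only numpy, scipy, OpenCV 4.12 (cv2) and the standard library are available. Lean on these libraries where they do the work, as an engineer would, in place of code of your own. Each camera call takes 0.05 s, during which the arm holds its last target. There are 200 camera calls.

## Working session

There is one attempt and no reset: what is moved stays moved. The work goes in short steps, Python scripts to look and compute and a shell command to move; the robot and the scene stay as the last step left them, time stands still between calls to the robot, and variables do not carry over. Pictures are saved under pics/ and viewed, at most 10 in all, crops included, and the job is handed in when it is done.

```bash
mkdir -p pics
cat > h.py <<'E'
import numpy as np, cv2
from workcell import r, cams, spotter
from scipy.spatial.transform import Rotation as R
def K(p):
    f=210/np.tan(np.radians(p["vertical_fov"])/2)
    return np.array([[f,0,p["cx"]],[0,f,p["cy"]],[0,0,1]])
def ray(p,uv,z):
    "pixel -> world point at height z"
    n=cv2.undistortPoints(np.array([[uv]],float),K(p),np.array(p["D"],float))[0,0]
    E=np.array(p["extrinsics"]); d=E[:3,:3].T@np.array([n[0],-n[1],-1]); c=-E[:3,:3].T@E[:3,3]
    return c+d*(z-c[2])/d[2]
def proj(p,X):
    E=np.array(p["extrinsics"]); q=E[:3,:3]@np.array(X,float)+E[:3,3]
    return cv2.projectPoints(np.array([[q[0],-q[1],-q[2]]]),np.zeros(3),np.zeros(3),K(p),np.array(p["D"],float))[0][0,0]
def save(p,n): cv2.imwrite(f"pics/{n}.png",p["color"][:,:,::-1])
E
python3 - <<'E'
from h import *
for n in("scene","top"):
    p=cams.read_camera(n); save(p,n+"0")
    for t in["wide","tall","wide_lid","tall_lid","wide_lid_bar","tall_lid_bar","jug","stopper_bar","mug_a","bowl"]:
        print(n,t,[(np.round(d["position"]).astype(int).tolist(),round(d["p"],2),proj(p,d["position"]).astype(int).tolist()) for d in spotter.recognise(t,p)])
s=r.state();print(s["tcp_pos"],s["eef_rot"],r.grasp_offset,s["gripper_width"],s["time"])
print(R.from_rotvec(s["eef_rot"]).as_matrix().round(3))
E
```

```text
scene wide [([617, 241, 63], 0.63, [281, 319])]
scene tall [([629, -216, 66], 0.9, [204, 195])]
scene wide_lid [([630, -245, 157], 0.86, [195, 167]), ([613, -20, 165], 0.72, [232, 216])]
scene tall_lid [([329, 120, 27], 0.78, [351, 242]), ([432, 1, 28], 0.68, [298, 227])]
scene wide_lid_bar [([629, -248, 152], 0.73, [195, 168])]
scene tall_lid_bar [([327, 120, 29], 0.67, [352, 242]), ([427, -9, 25], 0.64, [298, 225])]
scene jug [([625, -2, 117], 0.74, [233, 234]), ([282, -406, 106], 0.58, [277, 115])]
scene stopper_bar [([615, -22, 161], 0.92, [231, 217])]
scene mug_a [([438, 233, 48], 0.88, [343, 287]), ([428, -208, 56], 0.73, [266, 175]), ([629, -250, 155], 0.61, [195, 167])]
scene bowl [([501, 443, 26], 0.95, [370, 375])]
top wide [([616, 241, 53], 0.95, [205, 169])]
top tall [([579, -233, 59], 0.71, [338, 176])]
top wide_lid []
top tall_lid [([423, -15, 27], 0.94, [278, 222]), ([316, 116, 28], 0.94, [241, 254])]
top wide_lid_bar [([622, -251, 154], 0.61, [348, 157]), ([430, -237, 23], 0.36, [340, 219])]
top tall_lid_bar [([322, 115, 30], 0.87, [241, 252]), ([424, -17, 24], 0.59, [278, 222])]
top jug [([260, -413, 141], 0.69, [402, 264]), ([593, -29, 146], 0.58, [282, 167]), ([426, -14, 25], 0.5, [277, 222])]
top stopper_bar [([605, -36, 165], 0.92, [284, 161]), ([259, -432, 168], 0.86, [411, 264])]
top mug_a [([446, 240, 19], 0.76, [206, 218]), ([431, -237, 26], 0.67, [340, 219])]
top bowl [([511, 457, 22], 0.68, [146, 201])]
[ 302.57278137 -603.37924924  231.29355455] [-3.05709821e+00 -7.23555440e-01 -2.44764266e-05] -18.700000000000003 84.96648357324578 1.1
[[ 0.894  0.448  0.   ]
 [ 0.448 -0.894  0.   ]
 [ 0.    -0.    -1.   ]]
```

View pics/scene0.png

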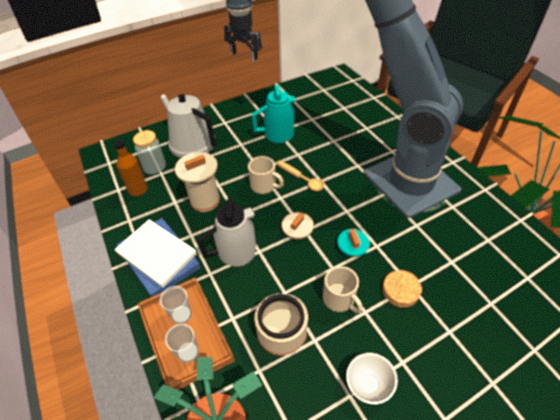

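View pics/top0.png

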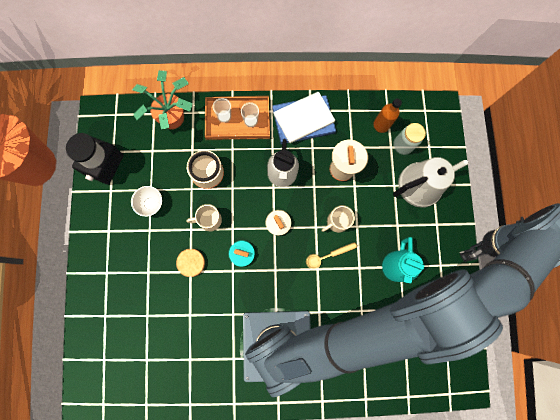

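Scene: our cream tall lid is at top-pixel (278,222) and the turquoise decoy at (241,253). The steel jug is at (282,167), the wide lid on the tall canister at (350,157), and the wide canister at (205,169). Next I'll measure the bars more closely.

```bash
cat >> h.py <<'E'
def bar(p,t,z,near):
    "bar centre/yaw from cutout on plane z, nearest to 'near'"
    best=None
    for d in spotter.cut_out(t,p):
        m=np.argwhere(d["region"])[:,::-1]
        W=np.array([ray(p,q,z)[:2] for q in m[::max(1,len(m)//400)]]); c=W.mean(0)
        (cc,sz,a)=cv2.minAreaRect(W.astype(np.float32))
        if sz[0]<sz[1]: a+=90
        e=np.linalg.norm(c-near)
        if best is None or e<best[0]: best=(e,np.round(cc,1),np.round(c,1),np.round(sz),round((a+90)%180-90,1),len(m),round(d["p"],2),m.mean(0).round())
    return best
def go(pos,yaw,s=None):
    "tool-frame row to reach world pos(TCP) with tool x at world yaw (deg), tool down"
    s=s or r.state(); A=R.from_rotvec(s["eef_rot"]); c,n=np.cos(np.radians(yaw)),np.sin(np.radians(yaw))
    B=R.from_matrix(np.array([[c,n,0],[n,-c,0],[0,0,-1]]))
    w=(A.inv()*B).as_rotvec(); t=A.inv().apply(np.array(pos)-s["tcp_pos"])
    print("ROW",w.round(4),t.round(1),"dist",np.linalg.norm(t).round(), "deg",np.degrees(np.linalg.norm(w)).round())
E
python3 - <<'E'
from h import *
for n in("top","scene"):
    p=cams.read_camera(n)
    print(n,"wl",bar(p,"wide_lid_bar",182,(625,-245)))
    print("tl",bar(p,"tall_lid_bar",50,(424,-16)))
    print("st",bar(p,"stopper_bar",188,(610,-30)))
    print("wide",bar(p,"wide",90,(616,241)))
    print("wl",bar(p,"wide_lid",156,(616,-241)))
# yaw options
s=r.state(); print(s["qpos"])
go((560,-240,420),26.6)
p=cams.read_camera("wrist");E=np.array(p["extrinsics"]);c=-E[:3,:3].T@E[:3,3]
A=R.from_rotvec(s["eef_rot"]);print("cam in tool",A.inv().apply(c-s["tcp_pos"]), (A.inv().as_matrix()@E[:3,:3].T).round(2),p["vertical_fov"])
E
```

```text
top wl (np.float64(10.302658904610453), array([ 615.7, -250. ]), array([ 615.8, -249.6]), array([112., 116.]), -69.6, 955, 0.81, array([349., 156.]))
tl (np.float64(3.0699741229174897), array([420.7, -14.5]), array([421.1, -15. ]), array([84., 87.]), -46.4, 497, 0.79, array([278., 223.]))
st (np.float64(4.995646977020755), array([606.1, -29.1]), array([605.1, -30.9]), array([62., 64.]), -1.0, 317, 0.75, array([283., 160.]))
wide (np.float64(8.5222889383258), array([610.2, 234.4]), array([608.7, 236.5]), array([143., 123.]), 44.1, 1162, 0.83, array([205., 169.]))
wl (np.float64(15.233381085993319), array([ 623.8, -253.9]), array([ 623.7, -254.1]), array([115., 123.]), -3.1, 1010, 0.97, array([349., 156.]))
scene wl (np.float64(27.763949232041636), array([ 633.5, -220.4]), array([ 635.1, -219.1]), array([121., 105.]), 71.6, 942, 0.79, array([196., 168.]))
tl (np.float64(25.349352484037013), array([437. ,   3.1]), array([438. ,   5.1]), array([90., 83.]), 60.4, 631, 0.56, array([298., 225.]))
st (np.float64(19.15982942627275), array([620.1, -15. ]), array([618.4, -12.8]), array([69., 83.]), -73.6, 556, 0.66, array([231., 214.]))
wide (np.float64(20.516513901216094), array([629.5, 255.3]), array([627.6, 257.9]), array([150., 114.]), 59.4, 2583, 0.71, array([281., 323.]))
wl (np.float64(15.375619992347515), array([ 630.8, -247.9]), array([ 630. , -247.4]), array([124., 113.]), 59.6, 979, 0.77, array([196., 168.]))
[ 1.02215926  0.57568388  0.02489411  1.43713545 -0.01501285  1.12904521
 -0.05645315]
ROW [-0.0001 -0.      0.0006] [ 393.  -209.4 -188.7] dist 484.0 deg 0.0
cam in tool [ 7.77892464e+01 -1.05467028e-01 -1.42539907e+02] [[-0.    0.95  0.3 ]
 [ 1.    0.   -0.  ]
 [-0.    0.3  -0.95]] 63.53371266892476
```

Run:
```python
from h import *
go((625,-248,320),0)
```

```text
ROW [-0.      0.      0.4648] [ 447.5 -173.2  -88.7] dist 488.0 deg 27.0
```

```bash
python3 -m crank '0 0 0 30 -10 -60 100; 0 0 0 60 -20 -110 100; 0 0 0.1 110 -40 -120 100; 0 0 0.2 170 -60 -120 100; 0 0 0.3 225 -85 -120 100; 0 0 0.4 280 -105 -120 100; 0 0 0.465 335 -130 -120 100; 0 0 0.465 390 -150 -110 100; 0 0 0.465 447 -173 -89 100; 0 0 0.465 447 -173 -89 100; 0 0 0.465 447 -173 -89 100; 0 0 0.465 447 -173 -89 100'
python3 - <<'E'
from h import *
p=cams.read_camera("wrist");save(p,"w1")
print(bar(p,"wide_lid",156,(625,-248)))
s=r.state();print(s["tcp_pos"],s["time"],s["qpos"])
E
```

```text
time: 3.25
tcp_pos: [623.8, -250.3, 321.0]
eef_rot: [3.14, -0.004, 0.001]
force: [-1.0, -1.0, 0.7]
gripper_width: 85.5
gripper_force: 0.0
(np.float64(7.330017933451333), array([ 627.7, -255.7]), array([ 629.2, -254. ]), array([115., 114.]), 13.9, 12330, 0.83, array([284., 184.]))
[ 623.8659909  -250.0103024   321.00745576] 3.35 [ 0.27296575  0.51877713  0.06792984  1.30000761 -0.03420365  1.323063
 -1.2330245 ]
```

View pics/w1.png

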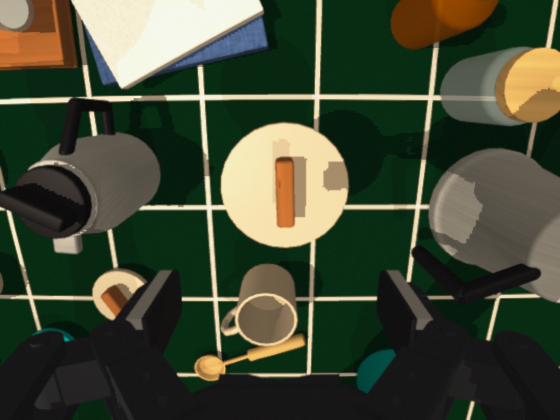

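The wide lid's disc is centred at (284,184), with its bar at (285,192) running roughly vertical in the image (along world x). The jug's handle points up-image (+x) and the stopper bar runs from (0,195) to (80,215).

```bash
cat >> h.py <<'E'
def wood(p,c,zb,rad=75):
    "wood-coloured bar near world point c, top plane zb: centre, size, yaw"
    im=p["color"].astype(int); m=((im[:,:,0]-im[:,:,2]>75)&(im[:,:,0]-im[:,:,1]>45)).astype(np.uint8)
    n,l,st,ce=cv2.connectedComponentsWithStats(m); o=[]
    for i in range(1,n):
        if st[i,4]<60: continue
        w=ray(p,ce[i],zb)[:2]
        if np.linalg.norm(w-np.array(c))<rad:
            W=np.array([ray(p,q,zb)[:2] for q in np.argwhere(l==i)[:,::-1]],np.float32)
            cc,sz,a=cv2.minAreaRect(W); a+=90*(sz[0]<sz[1]); o.append((np.round(cc,1),np.round(sz),round((a+90)%180-90,1),st[i,4]))
    return o
def disc(p,t,z,near):
    "circle fit of a cutout's hull on plane z"
    o=[]
    for d in spotter.cut_out(t,p):
        c=max(cv2.findContours(d["region"].astype(np.uint8),cv2.RETR_EXTERNAL,cv2.CHAIN_APPROX_NONE)[0],key=len)[:,0]
        W=np.array([ray(p,q,z)[:2] for q in cv2.convexHull(c)[:,0]],np.float32)
        cc,ra=cv2.minEnclosingCircle(W)
        el=cv2.fitEllipse(np.array([ray(p,q,z)[:2] for q in c],np.float32))
        if np.linalg.norm(np.array(cc)-near)<80:o.append((np.round(cc,1),round(ra,1),"ell",np.round(el[0],1),np.round(el[1],1),round(d["p"],2)))
    return o
E
python3 - <<'E'
from h import *
p=cams.read_camera("wrist")
print(wood(p,(625,-250),182)); print(disc(p,"wide_lid",156,(625,-250)))
print("tl",wood(p,(424,-15),52))
print("st",bar(p,"stopper_bar",188,(606,-30)))
E
```

```text
[(array([ 626.7, -254.8]), array([59., 15.]), 1.7, np.int32(1189))]
[(array([ 627. , -254.6]), 59.8, 'ell', array([ 626.7, -254.8]), array([116.7, 117.7]), 0.96)]
tl [(array([434.5, -11.8]), array([37., 16.]), 27.8, np.int32(229))]
st (np.float64(27.259705579676638), array([620.9, -50.5]), array([623.5, -50.9]), array([64., 76.]), -54.7, 4870, 0.87, array([ 50., 201.]))
```

Run:
```python
from h import *
go((627,-254.7,159),1.7)
```

```text
ROW [ 0.0002 -0.0005 -0.0311] [  2.7   5.5 161.7] dist 162.0 deg 2.0
```

```bash
python3 -m crank '0 0 -0.031 2.7 5.5 55 100; 0 0 -0.031 2.7 5.5 110 100; 0 0 -0.031 2.7 5.5 145 100; 0 0 -0.031 2.7 5.5 160 60; 0 0 -0.031 2.7 5.5 161 0; 0 0 -0.031 2.7 5.5 161 0; 0 0 -0.031 2.7 5.5 161 0; 0 0 -0.031 2.7 5.5 161 0; 0 0 -0.031 2.7 5.5 161 0' 60
```

```text
time: 4.62
tcp_pos: [628.2, -254.3, 161.0]
eef_rot: [3.14, 0.048, 0.004]
force: [-1.0, 0.0, 6.1]
gripper_width: 15.1
gripper_force: 63.0
```

```bash
python3 -m crank '0 0 0 0 0 -30 0; 0 0 0 0 0 -80 0; 0 0 0 0 0 -135 0; 0 0 0 -10 -45 -170 0; 0 0 0 -22 -100 -189 0; 0 0 0 -36 -160 -189 0; 0 0 0 -49 -218 -189 0; 0 0 0 -62 -276 -189 0; 0 0 0 -75 -334 -189 0; 0 0 0 -88 -392 -189 0; 0 0 0 -100 -448 -189 0; 0 0 0 -113 -496 -189 0; 0 0 0 -113 -496 -189 0; 0 0 0 -113 -496 -189 0; 0 0 0 -113 -496 -189 0'
python3 - <<'E'
from h import *
p=cams.read_camera("wrist");save(p,"w2")
print(disc(p,"wide",100,(615,238))); print(bar(p,"wide",90,(615,238)))
s=r.state();print(s["tcp_pos"],s["time"],s["gripper_width"],s["gripper_force"])
p=cams.read_camera("top");print(disc(p,"tall",130,(627,-250)),disc(p,"wide",100,(615,238)))
E
```

```text
time: 6.5
tcp_pos: [499.6, 236.9, 348.4]
eef_rot: [3.141, 0.045, 0.0]
force: [0.9, -0.1, -1.0]
gripper_width: 14.8
gripper_force: 61.9
[(array([618.4, 241.7]), 59.3, 'ell', array([618.3, 241.6]), array([114.9, 116.5]), 0.73)]
(np.float64(7.064458028695659), array([620.1, 241.2]), array([621.1, 241.6]), array([113., 118.]), -49.0, 9851, 0.73, array([278.,  62.]))
[499.45868713 237.37438609 348.38799182] 6.65 14.61999304625137 61.92722797393799
[(array([ 605.7, -245.9]), 58.7, 'ell', array([ 607.9, -244. ]), array([ 84.2, 119.1]), 0.75)] [(array([615.8, 221.2]), 66.8, 'ell', array([625.7, 210.1]), array([ 51.8, 137.6]), 0.93)]
```

View pics/w2.png

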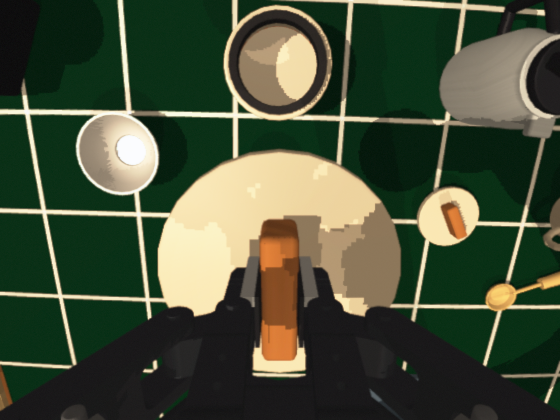

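View: the wide canister rim is centred at about (278,62) with its ring in place, and the held lid is level, disc centred at about column 280. The fit has only ±3 mm of play, so I'll refine both in the same image.

```bash
cat >> h.py <<'E'
from scipy.optimize import least_squares
def circ(W,Rf=None):
    W=np.array(W); c0=W.mean(0)
    f=(lambda v:np.hypot(*(W-v[:2]).T)-(Rf or v[2]))
    q=least_squares(f,[c0[0],c0[1],50],loss="soft_l1"); return q.x.round(1),np.abs(q.fun).mean().round(2)
def edge(p,t,z,near,Rf=None,keep=lambda u:u[1]>3):
    o=[]
    for d in spotter.cut_out(t,p):
        c=max(cv2.findContours(d["region"].astype(np.uint8),cv2.RETR_EXTERNAL,cv2.CHAIN_APPROX_NONE)[0],key=len)[:,0]
        W=[ray(p,u,z)[:2] for u in c if keep(u)]
        if len(W)>10 and np.linalg.norm(np.mean(W,0)-near)<80:o.append((circ(W,Rf),circ(W),len(W),round(d["p"],2)))
    return o
def ring(p,z,near,ro,ri):
    "black ring: circle fits of outer & inner edges"
    g=p["color"].max(2); m=(g<62).astype(np.uint8); uv=proj(p,[*near,z])
    vals=[];
    for rr in (ro,ri):
        W=[]
        for a in np.radians(np.arange(0,360,4)):
            e=np.array([np.cos(a),np.sin(a)]); mid=(ro+ri)/2
            ds=np.arange(mid,mid+1.6*(rr-mid),np.sign(rr-mid)*.4)
            for k in ds:
                x=proj(p,[near[0]+k*e[0],near[1]+k*e[1],z]).round().astype(int)
                if not(0<=x[0]<560 and 0<=x[1]<420): break
                if g[x[1],x[0]]>75: W.append(np.array(near)+k*e); break
        vals.append((circ(W),len(W)) if len(W)>10 else None)
    return vals
E
python3 - <<'E'
from h import *
p=cams.read_camera("wrist"); s=r.state(); T=s["tcp_pos"]
print("rim",edge(p,"wide",90,(618,241),60))
print("ring",ring(p,100,(618,241),53.5,44))
print("lid",edge(p,"wide_lid",T[2]-5,(T[0],T[1]),60,lambda u:u[1]<285), T, s["eef_rot"])
go((619,241.5,160),1.7)
E
```

```text
rim [((array([618.9, 242. ,  50. ]), np.float64(0.77)), (array([619. , 241.9,  59.3]), np.float64(0.44)), 315, 0.96)]
ring [((array([619.1, 241.7,  52.4]), np.float64(0.29)), 90), ((array([617.3, 241.7,  41.9]), np.float64(0.3)), 70)]
lid [((array([497. , 238.4,  50. ]), np.float64(13.03)), (array([525.1, 239.2,  37.9]), np.float64(10.41)), 527, 0.92)] [499.23707721 238.07383594 348.31398655] [3.14123273e+00 4.74314558e-02 3.84580501e-05]
ROW [-0.     -0.0001  0.0009] [119.9   0.5 188.3] dist 223.0 deg 0.0
```

```bash
python3 -m crank '0 0 0 50 0.5 30 0; 0 0 0 100 0.5 60 0; 0 0 0 121 0.5 110 0; 0 0 0 121 0.5 160 0; 0 0 0 121 0.5 200 0; 0 0 0 121 0.5 206 0; 0 0 0 121 0.5 206 0; 0 0 0 121 0.5 206 0; 0 0 0 121 0.5 206 0'
python3 - <<'E'
from h import *
go((620.3,241.8,128),1.7);go((620.3,241.8,118),1.7)
E
```

```text
time: 8.07
tcp_pos: [620.8, 242.0, 144.0]
eef_rot: [-3.14, -0.048, -0.004]
force: [0.4, 0.1, -1.8]
gripper_width: 15.0
gripper_force: 61.9
ROW [-0.001  -0.0025  0.0011] [-0.5  0.2 16. ] dist 16.0 deg 0.0
ROW [-0.001  -0.0025  0.0011] [-0.6  0.2 26. ] dist 26.0 deg 0.0
```

```bash
python3 -m crank '0 0 0 -0.5 0 10 0; 0 0 0 -0.5 0 16 0; 0 0 0 -0.5 0 20 0;0 0 0 -0.5 0 24 0; 0 0 0 -0.5 0 24 0; 0 0 0 -0.5 0 24 0'
```

```text
time: 8.82
tcp_pos: [619.7, 241.6, 118.4]
eef_rot: [-3.141, -0.048, -0.0]
force: [-0.9, -0.4, -1.9]
gripper_width: 14.4
gripper_force: 61.9
```

The plug entered the bore with no resistance, so I'll press it down.

```bash
python3 -m crank '0 0 0 0 0 3 0; 0 0 0 0 0 6 0; 0 0 0 0 0 9 0; 0 0 0 0 0 11 0; 0 0 0 0 0 12 0; 0 0 0 0 0 13 0; 0 0 0 0 0 13 0; 0 0 0 0 0 13 0'
```

```text
time: 9.82
tcp_pos: [619.8, 241.7, 106.3]
eef_rot: [-3.141, -0.048, -0.002]
force: [-2.3, -1.6, 6.7]
gripper_width: 14.4
gripper_force: 63.2
```

```bash
python3 -m crank '0 0 0 0 0 1 0; 0 0 0 0 0 2 0; 0 0 0 0 0 2.5 0; 0 0 0 0 0 2.5 0;0 0 0 0 0 2.5 0'
```

```text
time: 10.45
tcp_pos: [619.8, 241.7, 105.2]
eef_rot: [-3.141, -0.048, -0.003]
force: [-5.9, -2.3, 18.4]
gripper_width: 14.7
gripper_force: 64.8
```

```bash
python3 -m crank '0 0 0 0 0 2 0; 0 0 0 0 0 4 0; 0 0 0 0 0 5 0; 0 0 0 0 0 5 0;0 0 0 0 0 5 0'
```

```text
time: 11.08
tcp_pos: [619.9, 241.7, 105.0]
eef_rot: [-3.14, -0.048, -0.006]
force: [-21.8, -7.9, 59.9]
gripper_width: 14.7
gripper_force: 70.6
```

```bash
python3 -m crank '0 0 0 0 0 -7 0; 0 0 0 0 0 -7 60; 0 0 0 0 0 -7 100; 0 0 0 0 0 -7 100; 0 0 0 0 0 -50 100; 0 0 0 0 0 -100 100; 0 0 0 -37 45 -112 100; 0 0 0 -74 90 -112 100; 0 0 0 -111 135 -112 100; 0 0 0 -148 180 -112 100; 0 0 0 -180 225 -112 100; 0 0 0 -187 247 -112 100; 0 0 0 -187 247 -112 100; 0 0 0 -187 247 -112 100'
python3 - <<'E'
from h import *
p=cams.read_camera("wrist");save(p,"w3")
print(wood(p,(430,-12),52),edge(p,"tall_lid",26,(430,-12),45))
s=r.state();print(s["tcp_pos"],s["time"],s["qpos"].round(2))
E
```

```text
time: 12.82
tcp_pos: [440.8, -10.2, 209.7]
eef_rot: [-3.141, -0.049, -0.0]
force: [0.3, 0.0, -0.7]
gripper_width: 85.4
gripper_force: 0.0
[(array([429.4, -13.6]), array([52., 16.]), 28.1, np.int32(908))] [((array([428.4, -13.9,  50. ]), np.float64(0.72)), (array([428.4, -13.9,  44.3]), np.float64(0.42)), 248, 0.8)]
[440.73599305  -9.90214665 209.62542158] 12.925 [-0.04  0.26 -0.05  2.05  0.02  0.83 -1.64]
```

View pics/w3.png

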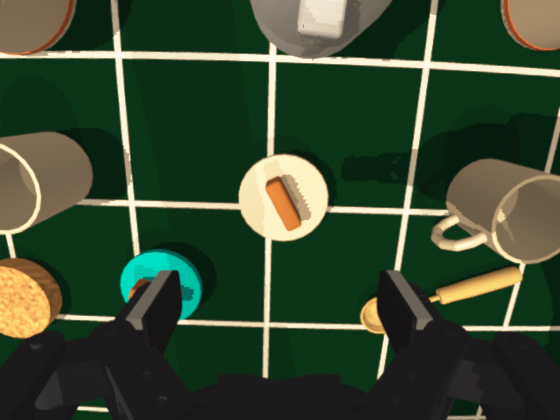

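Run:
```python
from h import *
go((429,-13.7,32),28)
```

```text
ROW [-4.000e-04 -0.000e+00 -4.562e-01] [-11.8   3.5 177.6] dist 178.0 deg 26.0
```

```bash
python3 -m crank '0 0 -0.16 -6 2 50 100; 0 0 -0.32 -11.8 3.5 100 100; 0 0 -0.456 -11.8 3.5 140 100; 0 0 -0.456 -11.8 3.5 165 80; 0 0 -0.456 -11.8 3.5 177 40; 0 0 -0.456 -11.8 3.5 177 0; 0 0 -0.456 -11.8 3.5 177 0; 0 0 -0.456 -11.8 3.5 177 0; 0 0 -0.456 -11.8 3.5 177 0; 0 0 -0.456 -11.8 3.5 177 0'
```

```text
time: 14.18
tcp_pos: [429.0, -14.8, 33.4]
eef_rot: [3.049, 0.757, 0.002]
force: [-0.1, -0.2, 8.0]
gripper_width: 15.1
gripper_force: 62.6
```

Run:
```python
from h import *
go((505,-245,370),0)
```

```text
ROW [ 2.000e-04 -1.400e-03  4.868e-01] [ -40.1  239.2 -336.5] dist 415.0 deg 28.0
```

```bash
python3 -m crank '0 0 0 0 0 -30 0; 0 0 0 0 0 -85 0; 0 0 0 0 0 -140 0; 0 0 0.05 -4 24 -190 0; 0 0 0.15 -10 65 -235 0; 0 0 0.25 -18 105 -275 0; 0 0 0.4 -25 150 -310 0; 0 0 0.487 -32 200 -336 0; 0 0 0.487 -40 239 -336 0; 0 0 0.487 -40 239 -336 0; 0 0 0.487 -40 239 -336 0; 0 0 0.487 -40 239 -336 0; 0 0 0.487 -40 239 -336 0'
python3 - <<'E'
from h import *
p=cams.read_camera("wrist");save(p,"w4")
print("rim",edge(p,"tall",120,(620,-245),45))
print("ring",ring(p,130,(622,-250),38.5,29))
s=r.state();print(s["tcp_pos"],s["eef_rot"],s["time"],s["gripper_width"])
E
```

```text
time: 15.8
tcp_pos: [505.0, -244.0, 369.0]
eef_rot: [-3.141, -0.002, -0.0]
force: [-0.2, 0.4, -1.5]
gripper_width: 14.7
gripper_force: 61.4
rim [((array([ 623.9, -254.9,   50. ]), np.float64(1.09)), (array([ 624. , -254.9,   43.9]), np.float64(0.39)), 240, 0.58)]
ring [((array([ 623.7, -254.3,   37.7]), np.float64(0.38)), 71), ((array([ 620.8, -248.5,   31.7]), np.float64(1.73)), 77)]
[ 504.95244969 -244.32158493  368.93374067] [-3.14153105e+00 -8.60375730e-04 -1.75376907e-04] 15.9 14.199707548937068
```

View pics/w4.png

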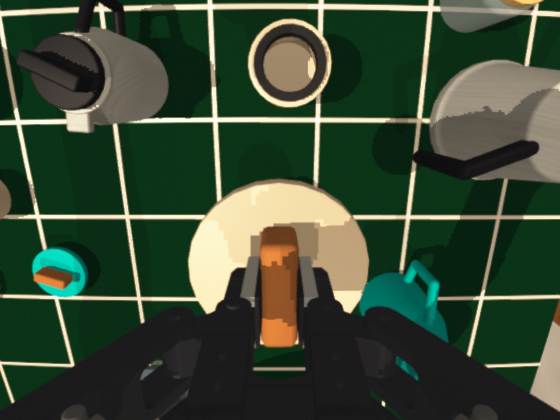

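Tall canister's rim is centred at about (289,62) and measures (624,-254.7); the lid is held level. Moving over it and inserting.

```bash
python3 -m crank '0 0 0 50 5 30 0; 0 0 0 100 10 60 0; 0 0 0 119 10.5 110 0; 0 0 0 119 10.5 160 0; 0 0 0 119 10.5 185 0; 0 0 0 119 10.5 192 0; 0 0 0 119 10.5 192 0; 0 0 0 119 10.5 192 0; 0 0 0 119 10.5 192 0'
python3 - <<'E'
from h import *
go((623.9,-254.7,163),0)
E
```

```text
time: 17.02
tcp_pos: [624.5, -255.6, 178.1]
eef_rot: [3.141, -0.0, 0.003]
force: [0.0, -0.1, -1.5]
gripper_width: 14.6
gripper_force: 61.4
ROW [ 0.0007 -0.0019 -0.0003] [-0.6 -0.9 15.1] dist 15.0 deg 0.0
```

```bash
python3 -m crank '0 0 0 -0.5 -0.6 10 0; 0 0 0 -0.5 -0.6 16 0; 0 0 0 -0.5 -0.6 21 0;0 0 0 -0.5 -0.6 26 0; 0 0 0 -0.5 -0.6 26 0; 0 0 0 -0.5 -0.6 26 0'
```

```text
time: 17.77
tcp_pos: [623.6, -254.8, 150.9]
eef_rot: [3.142, -0.0, 0.0]
force: [-0.0, 0.1, -2.4]
gripper_width: 14.7
gripper_force: 61.4
```

Inserted; now pressing (home expected near TCP z 137.5).

```bash
python3 -m crank '0 0 0 0 0 4 0; 0 0 0 0 0 8 0; 0 0 0 0 0 11 0; 0 0 0 0 0 13 0; 0 0 0 0 0 15 0; 0 0 0 0 0 16 0; 0 0 0 0 0 17 0; 0 0 0 0 0 18 0; 0 0 0 0 0 18 0; 0 0 0 0 0 18 0'
```

```text
time: 19.02
tcp_pos: [623.9, -254.8, 137.3]
eef_rot: [3.141, -0.0, 0.005]
force: [-11.7, 5.4, 35.4]
gripper_width: 14.5
gripper_force: 66.3
```

```bash
python3 -m crank '0 0 0 0 0 2 0; 0 0 0 0 0 2 0; 0 0 0 0 0 -5 0; 0 0 0 0 0 -6 60; 0 0 0 0 0 -6 100; 0 0 0 0 0 -6 100; 0 0 0 0 0 -50 100; 0 0 0 0 0 -105 100; 0 0 0 0 -20 -155 100; 0 0 0 0 -70 -178 100; 0 0 0 -5 -125 -178 100; 0 0 0 -10 -180 -178 100; 0 0 0 -14 -212 -178 100; 0 0 0 -14 -212 -178 100; 0 0 0 -14 -212 -178 100'
python3 - <<'E'
from h import *
p=cams.read_camera("wrist");save(p,"w5")
print(edge(p,"stopper_bar",165,(610,-42),36))
s=r.state();print(s["tcp_pos"],s["eef_rot"],s["time"],s["qpos"].round(2))
E
```

```text
time: 20.9
tcp_pos: [609.6, -43.8, 310.5]
eef_rot: [3.141, -0.002, -0.001]
force: [-0.2, -1.2, 0.7]
gripper_width: 85.6
gripper_force: 0.0
[((array([615.9, -32.5,  50. ]), np.float64(1.16)), (array([615.9, -32.7,  34.8]), np.float64(0.49)), 225, 0.62)]
[609.5732427  -44.49092197 310.51494391] [ 3.14079809e+00 -3.79475093e-03 -6.54462763e-04] 21.0 [ 0.01  0.42 -0.02  1.49  0.01  1.23 -1.59]
```

View pics/w5.png

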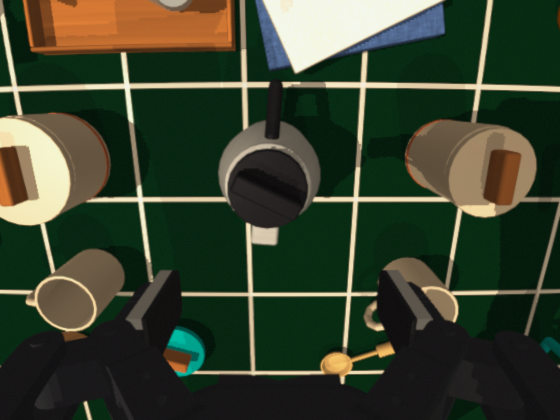

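The stopper disc is at about (268,187), with its grip bar running from upper left to lower right. The handle is at (274,105) and the spout at (266,235). Both lids look flush. I'll enhance a crop to get the bar's angle.

Run:
```python
from h import *
p=cams.read_camera("wrist")
c=p["color"][80:250,195:345].astype(float); c=np.clip(255*(c/120)**.5,0,255).astype(np.uint8)
c=cv2.resize(c,None,fx=3.5,fy=3.5,interpolation=cv2.INTER_CUBIC); cv2.imwrite("pics/w5c.png",c[:,:,::-1])
print("handle",ray(p,(275,85),140),ray(p,(272,135),140),"spout",ray(p,(265,243),148),ray(p,(266,228),148))
```

```text
handle [703.12672895 -41.02441557 140.        ] [660.10320389 -38.04476713 140.        ] spout [557.6858359  -30.46093277 148.        ] [573.2486     -31.66081732 148.        ]
```

View pics/w5c.png

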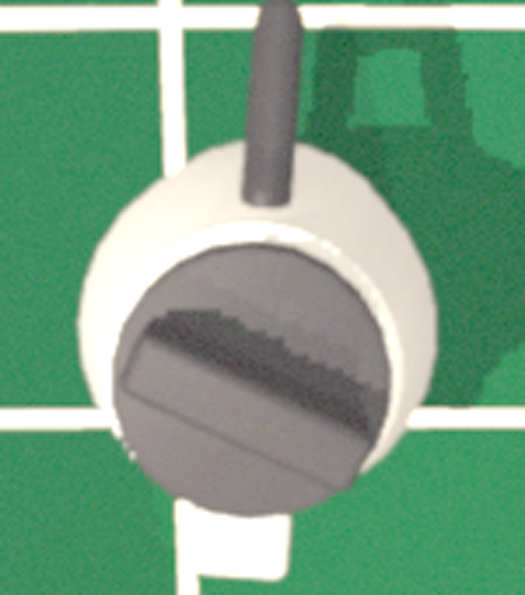

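Run:
```python
from h import *
p=cams.read_camera("wrist")
a,b=[ray(p,(195+u/3.5,80+v/3.5),191)[:2] for u,v in((132,360),(360,465))]
d=a-b;y=np.degrees(np.arctan2(d[1],d[0]));print((a+b)/2,np.linalg.norm(d),y, "turn",np.radians(y+4.1))
go((616,-33.5,175),y)
print("flip");go((616,-33.5,175),y-180)
```

```text
[614.88993173 -33.39097377] 57.62481537789642 64.15288373544757 turn 1.1912375451644464
ROW [ 2.0000e-04  5.0000e-04 -1.1219e+00] [  6.4 -10.8 135.6] dist 136.0 deg 64.0
flip
ROW [ 5.0000e-04 -2.0000e-04  2.0196e+00] [  6.4 -10.8 135.6] dist 136.0 deg 116.0
```

```bash
python3 -m crank '0 0 -0.18 2 -4 20 100; 0 0 -0.36 4 -8 40 100; 0 0 -0.54 6 -10.5 60 100; 0 0 -0.72 6 -10.5 80 100; 0 0 -0.9 6 -10.5 95 100; 0 0 -1.08 6 -10.5 110 100; 0 0 -1.122 6 -10.5 125 100; 0 0 -1.122 6 -10.5 135 60; 0 0 -1.122 6 -10.5 140 0; 0 0 -1.122 6 -10.5 140 0; 0 0 -1.122 6 -10.5 140 0; 0 0 -1.122 6 -10.5 140 0; 0 0 -1.122 6 -10.5 140 0' 40
python3 - <<'E'
from h import *
go((615.6,-33.4,170.5),-4.1)
E
```

```text
time: 22.72
tcp_pos: [614.4, -31.4, 171.5]
eef_rot: [-2.659, -1.67, 0.002]
force: [-6.1, 2.0, 4.7]
gripper_width: 14.8
gripper_force: 40.3
ROW [-0.0014  0.0013  1.1933] [-1.3  2.   1. ] dist 3.0 deg 68.0
```

```bash
python3 -m crank '0 0 0.15 0 0 0 0; 0 0 0.3 0 0 0 0; 0 0 0.45 0 0 0 0; 0 0 0.6 0 0 0 0; 0 0 0.75 0 0 0 0; 0 0 0.9 0 0 0 0; 0 0 1.0 0 0 0 0; 0 0 1.08 0 0 0 0; 0 0 1.14 0 0 0 0; 0 0 1.14 0 0 0 0; 0 0 1.14 0 0 0 0'
python3 - <<'E'
from h import *
s=r.state();print(s["torque"],s["tcp_pos"]);X=R.from_rotvec(s["eef_rot"]).as_matrix()[:,0];print(np.degrees(np.arctan2(X[1],X[0])))
E
```

```text
time: 24.1
tcp_pos: [615.6, -33.4, 171.5]
eef_rot: [3.14, -0.028, 0.001]
force: [-2.2, -4.5, 3.8]
gripper_width: 15.2
gripper_force: 40.2
[-1.14663526  0.47964889 -0.13384809] [615.55002522 -33.41647364 171.47961047]
-1.0240532787598444
```

Turning at friction torque only, so not yet at the stop; continuing in small steps.

```bash
python3 -m crank '0 0 0.03 0 0 0 0; 0 0 0.06 0 0 0 0; 0 0 0.09 0 0 0 0; 0 0 0.09 0 0 0 0; 0 0 0.09 0 0 0 0'
python3 - <<'E'
from h import *
s=r.state();print(s["torque"],s["tcp_pos"]);X=R.from_rotvec(s["eef_rot"]).as_matrix()[:,0];print(np.degrees(np.arctan2(X[1],X[0])))
E
```

```text
time: 24.72
tcp_pos: [615.5, -33.5, 171.5]
eef_rot: [3.135, -0.166, 0.001]
force: [-2.7, -6.3, 4.3]
gripper_width: 15.1
gripper_force: 42.1
[-1.35934874  0.57129899  0.93559917] [615.5187604  -33.5436681  171.45215266]
-6.07709046894727
```

```bash
python3 -m crank '0 0 0.03 0 0 0 0; 0 0 0.05 0 0 0 0; 0 0 0.05 0 0 0 0; 0 0 0.05 0 0 0 0'
python3 - <<'E'
from h import *
s=r.state();print(s["torque"],s["tcp_pos"]);X=R.from_rotvec(s["eef_rot"]).as_matrix()[:,0];print(np.degrees(np.arctan2(X[1],X[0])))
E
```

```text
time: 25.22
tcp_pos: [615.8, -33.5, 171.5]
eef_rot: [3.13, -0.243, 0.002]
force: [-2.0, -6.6, 4.6]
gripper_width: 15.2
gripper_force: 59.7
[-1.41928374  0.35847172  1.4582317 ] [615.76481363 -33.51853716 171.54464867]
-8.880025526344927
```

Torque rises steeply against the hard stop, so it's tight. Releasing, lifting and checking.

```bash
python3 -m crank '0 0 0 0 0 0 60; 0 0 0 0 0 0 100; 0 0 0 0 0 0 100; 0 0 0 0 0 -40 100; 0 0 0 0 0 -95 100; 0 0 -0.05 -20 0 -150 100; 0 0 -0.14 -40 0 -190 100; 0 0 -0.14 -40 0 -190 100; 0 0 -0.14 -40 0 -190 100;0 0 -0.14 -40 0 -190 100'
python3 - <<'E'
from h import *
p=cams.read_camera("wrist")
c=np.clip(255*(p["color"]/160.)**.6,0,255).astype(np.uint8); cv2.imwrite("pics/w6.png",c[:,:,::-1])
print("wl@home",disc(p,"wide_lid",100,(619,242)),wood(p,(619,242),126))
print("tl@home",disc(p,"tall_lid",130,(624,-255)),wood(p,(624,-255),156))
s=r.state();print(s["tcp_pos"],s["time"],s["force"])
E
```

```text
time: 26.48
tcp_pos: [575.8, -25.9, 359.3]
eef_rot: [3.141, -0.029, -0.004]
force: [0.1, -0.0, -0.4]
gripper_width: 85.4
gripper_force: 0.0
wl@home [(array([618.5, 239.2]), 61.0, 'ell', array([618.5, 239.3]), array([117.7, 120.2]), 0.58)] [(array([618.4, 240.1]), array([58., 16.]), 1.8, np.int32(692))]
tl@home [(array([ 622.9, -252.1]), 47.2, 'ell', array([ 622.7, -252.1]), array([88.6, 92.3]), 0.66)] [(array([ 624. , -253.4]), array([50., 22.]), 12.7, np.int32(655))]
[576.01319221 -25.9520244  359.67883162] 26.625 [-0.46779611  0.034622    0.20021997]
```

View pics/w6.png

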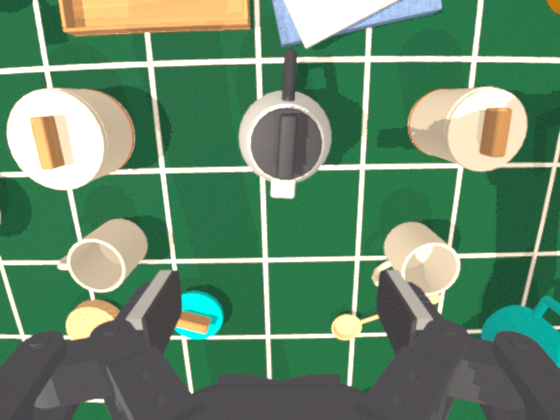

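The stopper bar at (287,145) lines up with the handle (290,75) and spout (283,187). Both lids sit flush on their own canisters, at (55,138) and (487,128), and the mugs are where they started.

```bash
python3 -c "
from workcell import r
print(r.close_job())"
```

```text
the job is handed in; nothing more can be done
None
```

Both lids are pressed home on their own canisters, the jug's stopper is turned against its hard stop, the mugs and bowl were left alone, and the job was handed in at about 27 s; no verdict was returned.

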